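# Open the ink-fume filter for a filter change

## Robot

A 7-joint arm with a two-finger parallel gripper is mounted at the origin on the work surface. World frame = base frame: x ahead of the robot, y to its left, z up, the work surface at z = 0. Lengths are in m, angles in rad, forces in N, time in s.
With the tool pointing down it reaches from about 0.425 to 0.925 m from the base axis. Payload 6.8 kg.
Tool frame: the origin (TCP) lies at the centre of the arm's flange, where the gripper is bolted on; the fingertips stand 173 mm ahead of it and the grasp point (between the pads) lies 155 mm ahead of it (finger_overhang is the distance from the TCP to the fingertips, in m); y points along the fingers, z is the direction in which the jaws open and shut, and the axes are right-handed (so a half turn about y gives the same grasp; the last joint's range is limited). The gripper opens to 85 mm and grips with 20 to 120 N. Pads are 22 mm wide; open, the fingers measure 114 mm over their backs; the gripper's body (76 mm by 85 mm) begins 54 mm behind the grasp point. The pads swing forward as they close: fully open they stand 13 mm farther back than shut.
Start: joints at [1.004, 0.477, 0.022, 1.555, -0.011, 1.109, -0.083], TCP at [0.299, -0.605, 0.405] pointing down, gripper open.
Joint ranges: [-2.96, 2.96], [-0.34, 2.1], [-1.41, 1.46], [0.24, 2.44], [-1.37, 4.51], [0.17, 1.92], [-2.96, 2.96]. Speed limits (rad/s): [2.39, 2.39, 3.14, 3.14, 3.14, 3.14, 3.14].

## Interface

Orientations are given as a rotation vector (axis times angle).
In Python, from bench import get_obs, grab_frame, hand_in, finger_overhang gives the robot as it stands. The module is installed in compiled form; this text tells all that it offers.
- The arm moves only by the shell command python3 -m jog 'ROWS' [FORCE]. ROWS is JSON, a list of rows, each a list of 3 entries, a list of its own where there are three numbers: the shift along the tool's x, y, z in cm, then the turn about the tool's y in rad, then the gripper command: -1 is fully open, 1 is shut, values between are in proportion. In form: [[[x, y, z], twist, gripper], ...]. A call has 1 to 10 rows; each row is the pose to reach, as a shift and turn from the pose commanded when the call began, along the tool's axes at that moment; what a row does not reach only later rows make up. A row lasts 1/8 s, in which the tool goes at most 62.5 mm and 10.7 degrees, less where a joint would pass 70% of its speed; a pose out of reach is approached as far as the arm can. A call with a gripper value outside its range is refused whole. The fingers move at their own pace and stop on an object; FORCE is the grip in N (left out, the last holds). Time passes only in rows, so rows that repeat a pose let the fingers close. It gives the time, the measured TCP pose, the force and the opening at its end, in the units of the state.
- get_obs(): the state, without advancing time (a new reading comes with each control period).
- grab_frame(name): name is "scene" or "side" or "wrist"; returns a dict with "image" (400x640x3 uint8, blue, green, red), "fx", "fy", "cx", "cy" (pixels), "distortion" ([k1, k2, p1, p2, k3] as OpenCV has them; the pictures are not rectified), "origin" and "rotation" of the camera in the world. Camera axes: x right, y up, looking along -z (the intrinsics and any distortion apply to the point x, -y, -z); pixel columns grow to the right and rows downward; lengths in m; the calibration is good to about 2 mm. A picture is of the moment at which its call begins. There is no depth.
- hand_in(): hands the job in, once; it reports no verdict.
The state is a dict: "clock": time; "joints": joint angles; "qvel": joint speeds; "tau": joint torques, N m; "tcp_pos": TCP position; "orientation": TCP orientation; "contact_force": force on the tool from outside, world axes, zero at the start; "moment": the same for the moment, N m; "grip_width": finger opening in m.
Only numpy, scipy, OpenCV 4.12 (cv2) and the standard library are available. Lean on these libraries where they do the work, as an engineer would, in place of code of your own. Each camera call takes 0.05 s, during which the arm holds its last target.

## Task

Open the green ink-fume filter on the printmaking bench so that its filter can be changed: press the orange snap tab all the way down, where it stays, then gently push the white cover by its blue rib across the tab, off its seat, until it lies flat in the tray beyond. Use only the fingertips: the cover is slid, never lifted or carried, and nothing else on the bench is disturbed.

Things in the scene. Friction and masses are not known exactly. Their poses are not given: they have to be found in the camera images.
- unit: green filter unit fixed to the bench, 198 x 316 x 83 mm. Origin: at bench height under the middle of the cover's lane, below the step from seat (y < 0) to tray (y > 0). The lane runs along y, 114 mm wide, between side guides 83 mm high. Seat: y -138 mm to 0, surface 75 mm above the bench, wall 83 mm high at its -y end. x 68 to 130 mm: a deck 55 mm high carrying an ink jar and a lino block.
- cover: loose white filter cover, plate 110 (x) x 130 (y) x 8 mm, about 0.2 kg. Origin: centre of its underside; axes about as the unit's. Across its middle a blue rib, 80 mm long (x), 12 mm thick (y -6 to +6 mm), its top 33 mm above the underside. Starts on the seat, its +y edge within 6 mm behind the tab, which blocks it; slides along the unit's +y and drops 5 mm at the step into the tray.
- tab_top (a point): middle of the pressing area on the orange snap tab; moves with it. The tab, 40 (unit x) x 50 mm (unit y), stands in the tray floor just past the seat, at unit y 4 to 54 mm; this point is at y 33 mm. Its top is 83 mm above the bench when out, 69 mm when in.
- tray_mid (a point): point fixed on the unit: middle of the tray, where the cover ends up, at the height of its two runners, 70 mm above the bench (tray floor 66 mm). It is at unit y 78 mm; the tray runs from the step (y 0) to a stop wall, 83 mm high, at y 153 mm.
- tab (a joint): travel of the snap tab in m: 0 = out (blocks the cover), 0.014 = fully in. It is pressed straight down against a steady catch of about 4 N, stays where it is left, and is clear of the cover when fully in.
- ink_jar: small red-labelled ink jar, 40 mm across, 45 mm tall, standing on the unit's low side deck. Leave it alone. Origin at its underside.
- lino_block: small lino printing block 45 x 70 x 13 mm lying on the unit's low side deck. Leave it alone. Origin at its underside.
- brayer: red ink roller with a wooden handle on the glass ink slab at the left. Leave it alone. Origin at its underside.
- ink_tin: ink tin with an orange label, 76 mm across, 75 mm tall, at the right. Leave it alone. Origin at its underside.
- mug: blue mug, 72 mm across, 85 mm tall, at the right. Leave it alone. Origin at its underside.
- cleaner: white cleaner bottle with a yellow label and a red cap, 60 mm across, 150 mm tall, at the right. Leave it alone. Origin at its underside.
- palette_knife: ink spatula 200 mm long lying at the left near the robot. Leave it alone. Origin at its underside.
Mind the look-alikes: they are no part of the job. What is shaped like the cover but pink or purple is not meant.

How it is judged:
On the way, in this order (a step that is already met when the one before it is completed fails the run):
1. the snap tab is pressed in while the cover is still on its seat (value of joint tab above 0.011 m and y of cover in the frame of unit below -0.05 m), for 0.2 s.
2. the cover has been pushed clear of its seat into the tray (y of cover in the frame of unit above 0.062 m and z of cover in the frame of unit below 0.0735 m), for 0.2 s.
At the end, for the whole second after the job is handed in: The tab is in (more than 11 mm), and the cover lies at rest and flat (within 0.06 rad) in the tray, wholly off its seat: its centre 62 to 95 mm past the step, within 12 mm of the lane's middle, its underside 67 to 73.5 mm above the bench (all of step 2 and value of joint tab above 0.011 m and y of cover in the frame of unit below 0.095 m and x of cover in the frame of unit between -0.012 and 0.012 m and z of cover in the frame of unit above 0.067 m and angle between cover's own z axis and vertical below 0.06 rad and linear speed of cover below 0.02 m/s); the robot touches nothing.
It fails at once if the cover is lifted more than 12 mm off its seat (z of cover in the frame of unit above 0.087 m).
It fails at once if the cover is tipped up (angle between cover's own z axis and vertical above 0.3 rad).
It fails at once if the cover is flung (faster than 0.5 m/s) (linear speed of cover above 0.5 m/s).
It fails at once if one of the other things (jar, block, roller, tin, mug, bottle, spatula) is moved more than 25 mm (distance of any of ink_jar, lino_block, brayer, ink_tin, mug, cleaner, palette_knife from where it was at the start of the episode above 0.025 m).
It also fails if it takes over 42 s, if anything falls off the work surface, if the arm or the gripper's body presses on something with over 40 N, if the wrist force passes 120 N, or if a joint passes its speed limit or range.

## Working session

There is one attempt and no reset: what is moved stays moved. The work goes in short steps, Python scripts to look and compute and a shell command to move; the robot and the scene stay as the last step left them, time stands still between calls to the robot, and variables do not carry over. Pictures are saved under pics/ and viewed, and the job is handed in when it is done.

```bash
mkdir -p pics; python3 - <<'E'
from bench import *
import cv2
o=get_obs()
for k,v in o.items(): print(k,v)
print(finger_overhang if not callable(finger_overhang) else finger_overhang())
for n in ("scene","side","wrist"):
    f=grab_frame(n); cv2.imwrite(f"pics/a_{n}.png",f["image"])
    print(n,{k:f[k] for k in f if k!="image"})
E
```

```text
clock 0.0
joints [ 1.00389758  0.47780524  0.0223376   1.55644611 -0.01153964  1.1093225
 -0.0831154 ]
qvel [-0.00066649  0.00052059 -0.00056118 -0.00053009 -0.00041906  0.00020302
  0.00089933]
tau [ 7.12628753e-04 -5.96447539e+01  1.60817306e+00 -2.81197947e+01
  1.24863055e-02  9.34629614e-03 -3.25514415e-07]
tcp_pos [ 0.29882877 -0.60493919  0.40372419]
orientation [-0.45974452  1.96843374 -1.96484046]
contact_force [ 0.3675982  -0.32446966 -0.47094549]
moment [-0.02582355  0.04124112  0.02360903]
grip_width 0.08536068711410907
0.1734
scene {'fx': 389.7715571884961, 'fy': 389.7715571884961, 'cx': 318.1603632851834, 'cy': 198.07455636745743, 'distortion': array([-0.00418308,  0.        ,  0.        ,  0.        ,  0.        ]), 'origin': array([0.98482136, 0.62113361, 0.73197169]), 'rotation': array([0.3746676 , 1.0524888 , 2.21723021])}
side {'fx': 430.9236313475257, 'fy': 430.9236313475257, 'cx': 323.2428456174442, 'cy': 198.98535990523325, 'distortion': array([0.03429202, 0.        , 0.        , 0.        , 0.        ]), 'origin': array([0.34027734, 0.9591158 , 1.20383199]), 'rotation': array([ 0.09694428, -1.03231727, -2.83240927])}
wrist {'fx': 324.58245676286657, 'fy': 324.58245676286657, 'cx': 320.333033437414, 'cy': 200.1925439068042, 'distortion': array([0.00088193, 0.        , 0.        , 0.        , 0.        ]), 'origin': array([ 0.37065808, -0.56960329,  0.37372427]), 'rotation': array([-0.28495907,  0.17854787, -1.10080135])}
```

View pics/a_scene.png

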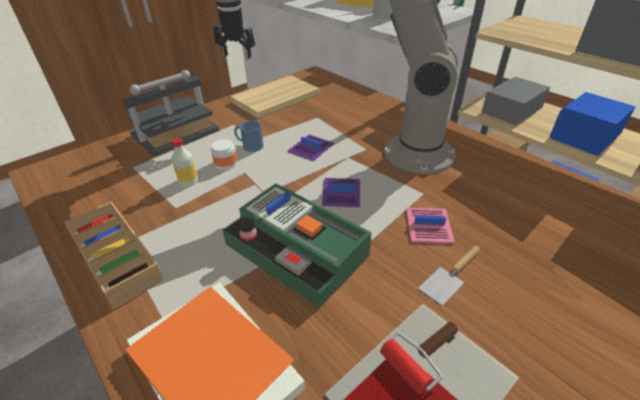

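View pics/a_side.png

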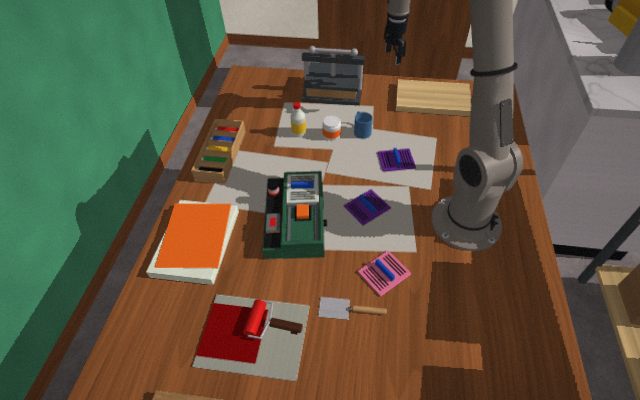

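View pics/a_wrist.png

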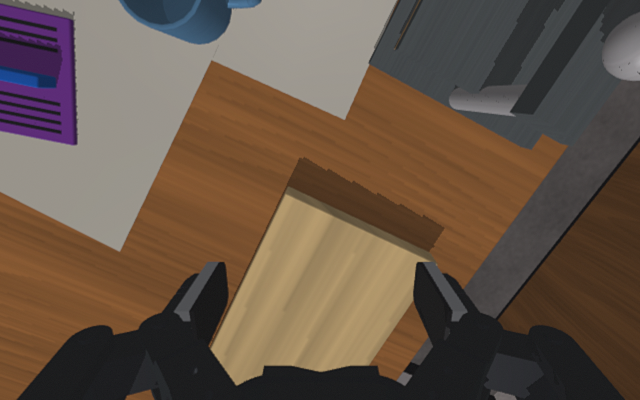

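The scene view shows the green unit with its white cover and blue rib near (278,203) and the orange tab at (309,227); the jar and block sit on the deck. In the side view the rib is at (300,184) and the tab at (302,211).

Things that could be mistaken for the cover (side view px):
- purple plate (397,159)
- purple plate (367,207)
- pink plate (384,272)
- white plate with rib in the green unit (301,187): this is the one I choose.

Things that could be mistaken for the tab: the orange book (198,237) and the tin label (332,133).

Next, close crops.

```bash
python3 - <<'E'
import cv2
a=cv2.imread("pics/a_side.png")[160:270,250:340]; cv2.imwrite("pics/c_side.png",cv2.resize(a,None,fx=5.4,fy=5.4,interpolation=cv2.INTER_CUBIC))
a=cv2.imread("pics/a_scene.png")[175:310,215:380]; cv2.imwrite("pics/c_scene.png",cv2.resize(a,None,fx=4.4,fy=4.4,interpolation=cv2.INTER_CUBIC))
E
```

```text
(no output)
```

View pics/c_side.png

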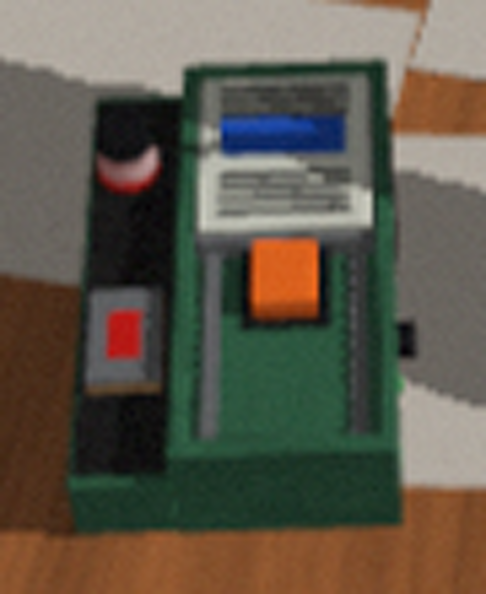

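View pics/c_scene.png

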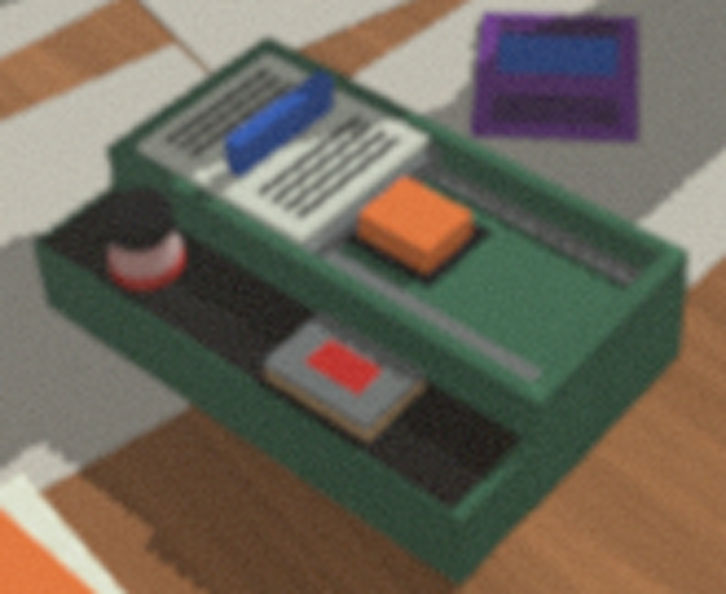

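The crops confirm the choice: white plate with a blue rib in the green unit, tab standing out right in front of it, deck with jar and block on the world +x side. Next I fit the unit pose to these points.

```bash
cat > h.py <<'E'
import numpy as np, cv2
from scipy.optimize import least_squares
from scipy.spatial.transform import Rotation as R
def proj(P,c):
    rv=R.from_rotvec(c["rotation"]).as_matrix(); p=(np.atleast_2d(P)-c["origin"])@rv
    p=p*[1,-1,-1]
    K=np.array([[c["fx"],0,c["cx"]],[0,c["fy"],c["cy"]],[0,0,1]])
    return cv2.projectPoints(p.reshape(-1,1,3),np.zeros(3),np.zeros(3),K,np.asarray(c["distortion"]))[0].reshape(-1,2)
def toworld(P,x,y,a):
    P=np.atleast_2d(P);c,s=np.cos(a),np.sin(a)
    return np.c_[x+c*P[:,0]-s*P[:,1], y+s*P[:,0]+c*P[:,1],P[:,2]]
def ray(px,z,c):
    K=np.array([[c["fx"],0,c["cx"]],[0,c["fy"],c["cy"]],[0,0,1]])
    q=cv2.undistortPoints(np.array(px,float).reshape(-1,1,2),K,np.asarray(c["distortion"])).reshape(-1,2)
    d=np.c_[q[:,0],-q[:,1],-np.ones(len(q))]@R.from_rotvec(c["rotation"]).as_matrix().T
    return c["origin"]+d*((z-c["origin"][2])/d[:,2])[:,None]
E
python3 - <<'E'
from h import *
from bench import grab_frame
cs=grab_frame("side"); cc=grab_frame("scene")
S=[((-68,'s',83),(386,63)),((68,'s',83),(185,68)),((20,4,83),(252,240)),((-20,4,83),(319,238)),((-20,54,83),(321,305)),((20,54,83),(250,303)),((130,'e',0),(75,530)),((-68,'e',0),(402,522))]
C=[((-68,'s',83),(268,40)),((68,'s',83),(110,150)),((-68,'e',83),(685,258)),((68,'e',83),(543,402)),((-20,4,83),(408,178)),((20,4,83),(360,225)),((20,54,83),(425,262)),((-20,54,83),(474,215))]
def pts(L,ys): return np.array([[a,ys if b=='s' else ys+.316 if b=='e' else b/1e3,c/1e3] for (a,b,c),_ in L])*[1e-3,1,1]
ps=np.array([q for _,q in S])/5.4+[250,160]-.4; pc=np.array([q for _,q in C])/4.4+[215,175]-.4
def f(v):
    x,y,a,ys,dx1,dy1,dx2,dy2=v
    return np.r_[(proj(toworld(pts(S,ys),x,y,a)+[dx1,dy1,0],cs)-ps).ravel(),(proj(toworld(pts(C,ys),x,y,a)+[dx2,dy2,0],cc)-pc).ravel(),np.array([dx1,dy1,dx2,dy2])/.003]
r=least_squares(f,[.7,.1,0,-.15,0,0,0,0],loss='soft_l1'); print(r.x.round(4)); print(r.fun.reshape(-1,2).round(1))
E
```

```text
[ 0.5595  0.0546  0.1647 -0.1512 -0.0007 -0.0014  0.0007  0.0014]
[[ 0.4 -1.1]
 [-0.2 -0.9]
 [ 0.1  0.1]
 [-0.4  0.2]
 [-0.8 -0.6]
 [ 0.2  0.2]
 [ 0.2  1.5]
 [ 0.   1.1]
 [-0.2 -0.9]
 [-1.5 -0.3]
 [ 2.  -0.4]
 [-0.6  2.2]
 [-0.4  0.3]
 [-0.2 -1.6]
 [ 0.9 -1. ]
 [ 0.4  0.5]
 [-0.2 -0.5]
 [ 0.2  0.5]]
```

```bash
cat >> h.py <<'E'
U=[0.5595,0.0546,0.1647]
def rel(target,yaw_x=None,U=U):
    """target: unit-frame tip xyz; print shift (cm, tool axes) and twist so that tool z lies along unit x"""
    from bench import get_obs
    o=get_obs(); M=R.from_rotvec(o["orientation"]).as_matrix()
    t=toworld(target,*U)[0]+[0,0,.1734]
    d=M.T@(t-o["tcp_pos"])*100
    zd=M.T@np.array([np.cos(U[2]),np.sin(U[2]),0])   # desired tool z in tool axes (x,_,z)
    th=np.arctan2(zd[0],zd[2]); th2=(th+np.pi/2)%np.pi-np.pi/2
    print("clock",o["clock"],"tool",M.round(3).tolist(),"shift cm",d.round(2),"twist",th,th2,"joint7",o["joints"][6])
E
python3 - <<'E'
from h import *
rel([0,.033,.125])
rel([0,.033,.235])
E
```

```text
clock 0.25 tool [[-0.897, -0.0, 0.443], [-0.443, 0.001, -0.897], [0.0, -1.0, -0.001]] shift cm [-53.54  10.63 -50.76] twist -1.276726878144265 -1.276726878144265 joint7 -0.08311226129548716
clock 0.25 tool [[-0.897, -0.0, 0.443], [-0.443, 0.001, -0.897], [0.0, -1.0, -0.001]] shift cm [-53.54  -0.37 -50.77] twist -1.276726878144265 -1.276726878144265 joint7 -0.08311226129548716
```

```bash
python3 -m jog '[[[-5,0,-5],-0.15,0],[[-9.5,0,-9],-0.3,1],[[-13.5,0,-13],-0.45,1],[[-18,0,-17],-0.6,1],[[-22,0,-21],-0.75,1],[[-26,0,-25],-0.9,1],[[-30.5,0,-29],-1.05,1],[[-35,0,-33],-1.2,1],[[-39,0,-37],-1.277,1],[[-43,0,-41],-1.277,1]]' 30
python3 - <<'E'
from h import *
rel([0,.033,.235])
from bench import grab_frame
f=grab_frame("side"); cv2.imwrite("pics/b_side.png",f["image"])
E
```

```text
clock: 1.5
tcp_pos: [0.5032, -0.0455, 0.4049]
orientation: [-1.283, 1.086, -1.087]
contact_force: [0.4, 0.5, -0.6]
grip_width: -0.0005
clock 1.5 tool [[0.165, 0.001, 0.986], [-0.986, -0.0, 0.165], [0.0, -1.0, 0.001]] shift cm [-12.25  -0.35   7.2 ] twist 0.0007572862300065322 0.000757286230006482 joint7 0.0048781829219657425
```

View pics/b_side.png

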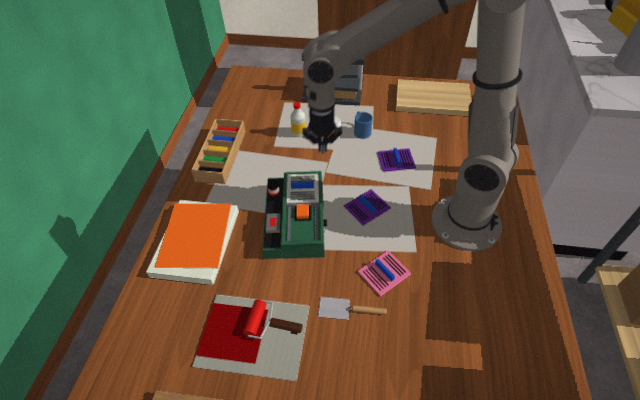

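The gripper hangs shut over the space before the unit at (323,140), clear of everything. Go on to hover above the tab.

```bash
python3 -m jog '[[[-4,0,2.4],0,1],[[-8,0,4.8],0,1],[[-12.2,-0.3,7.2],0,1],[[-12.2,-0.3,7.2],0,1],[[-12.2,-0.3,7.2],0,1]]'
python3 - <<'E'
from h import *
rel([0,.033,.235])
from bench import grab_frame
import pickle
f=grab_frame("wrist"); cv2.imwrite("pics/b_wrist.png",f["image"]); pickle.dump(f,open("bw.pkl","wb"))
E
```

```text
clock: 2.17
tcp_pos: [0.5538, 0.0843, 0.4074]
orientation: [-1.284, 1.087, -1.087]
contact_force: [0.1, -1.2, 0.4]
grip_width: -0.0001
clock 2.175 tool [[0.164, -0.001, 0.986], [-0.986, -0.001, 0.164], [0.001, -1.0, -0.001]] shift cm [-0.28 -0.1   0.08] twist 8.755281567784675e-05 8.755281567784934e-05 joint7 -0.27705689018686364
```

View pics/b_wrist.png

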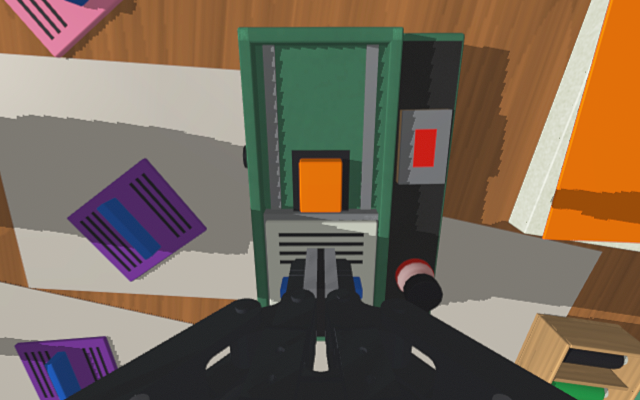

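The wrist view, square to the unit, shows the tab top from (299,159) to (341,212), rim corners at (240,29) and (403,28), rib ends beside the fingers at about (281,288) and (361,288), and the cover's front edge at row 221.

```bash
python3 - <<'E'
from h import *
import pickle
f=pickle.load(open("bw.pkl","rb"))
ca=f["image"][10:310,230:420]; cv2.imwrite("pics/b_crop.png",cv2.resize(ca,None,fx=2,fy=2,interpolation=cv2.INTER_CUBIC))
cb=f["image"][140:240,250:400]; cv2.imwrite("pics/b_crop2.png",cv2.resize(cb,None,fx=5,fy=5,interpolation=cv2.INTER_CUBIC))
L=[((-20,4,83),(299.5,212)),((20,4,83),(341,212)),((-20,54,83),(299.5,159)),((20,54,83),(341,159)),((-68,165,83),(240,29)),((68,165,83),(403,28))]
W=toworld(np.array([a for a,_ in L])/1e3,*U); print((proj(W,f)-[b for _,b in L]).round(1))
def inv(p):
    d=p[:,:2]-U[:2];c,s=np.cos(U[2]),np.sin(U[2]); return np.c_[d[:,0]*c+d[:,1]*s,-d[:,0]*s+d[:,1]*c]
for l,b in L: print(l,inv(ray([b],l[2]/1e3,f)).round(4))
E
```

```text
[[ 1.6 -3. ]
 [ 1.6 -2.9]
 [ 0.6 -1.4]
 [ 2.8 -1.3]
 [-1.9 -7.6]
 [ 3.6 -6.4]]
(-20, 4, 83) [[-0.0216  0.0009]]
(20, 4, 83) [[0.0186 0.001 ]]
(-20, 54, 83) [[-0.0206  0.0527]]
(20, 54, 83) [[0.0175 0.0528]]
(-68, 165, 83) [[-0.0669  0.1595]]
(68, 165, 83) [[0.0655 0.1604]]
```

View pics/b_crop2.png

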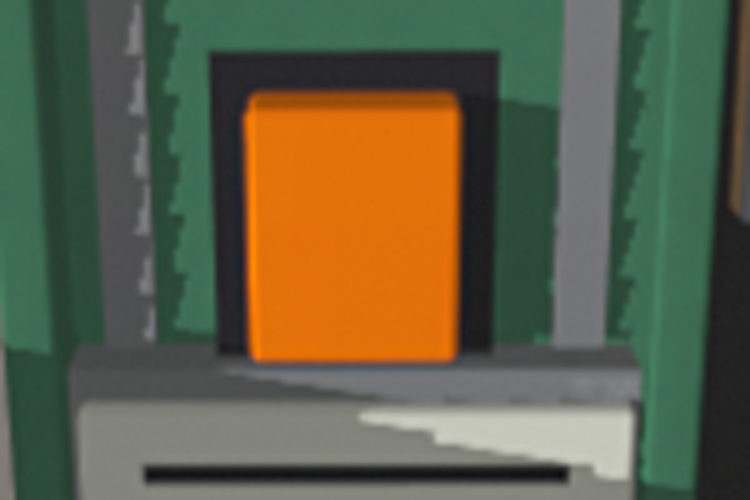

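View pics/b_crop.png

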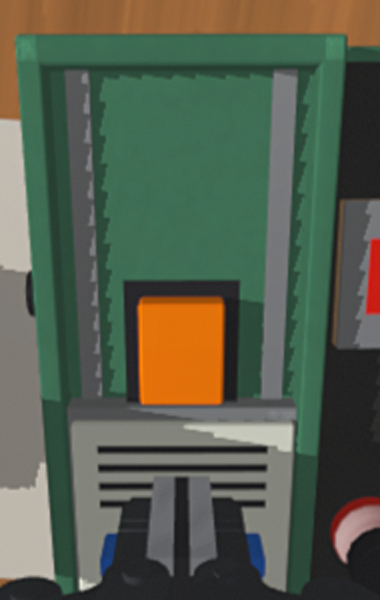

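```bash
sed -i 's/^U=.*/U=[0.5588,0.0525,0.1647]/' h.py; python3 - <<'E'
from h import *
rel([0,.033,.095]);rel([0,.033,.069])
import pickle
f=pickle.load(open("bw.pkl","rb"))
p=ray([(320,220.4)],.083,f); d=p[0,:2]-U[:2]; print("cover front y", -d[0]*np.sin(U[2])+d[1]*np.cos(U[2]))
E
```

```text
clock 2.225 tool [[0.163, -0.001, 0.987], [-0.987, -0.001, 0.163], [0.001, -1.0, -0.001]] shift cm [-0.16 13.89  0.  ] twist -0.0012645040775086302 -0.0012645040775085548 joint7 -0.2772150399082771
clock 2.225 tool [[0.163, -0.001, 0.987], [-0.987, -0.001, 0.163], [0.001, -1.0, -0.001]] shift cm [-1.600e-01  1.649e+01  1.000e-02] twist -0.0012645040775086302 -0.0012645040775085548 joint7 -0.2772150399082771
cover front y -0.00579130477738086
```

```bash
python3 -m jog '[[[0,3,0],0,1],[[0,6.5,0],0,1],[[0,10,0],0,1],[[0,12.5,0],0,1],[[0,14,0],0,1],[[0,14,0],0,1],[[0,14,0],0,1]]'
python3 - <<'E'
from h import *
rel([0,.033,.069])
from bench import grab_frame
f=grab_frame("wrist"); cv2.imwrite("pics/d_wrist.png",f["image"])
E
```

```text
clock: 3.1
tcp_pos: [0.5544, 0.0848, 0.2687]
orientation: [-1.281, 1.086, -1.088]
contact_force: [-0.2, 0.2, -0.8]
grip_width: -0.0
clock 3.1 tool [[0.164, 0.002, 0.987], [-0.987, 0.0, 0.164], [0.0, -1.0, 0.002]] shift cm [-0.04  2.63 -0.1 ] twist -0.0002434854835473602 -0.00024348548354735655 joint7 -0.38600762270158984
```

View pics/d_wrist.png

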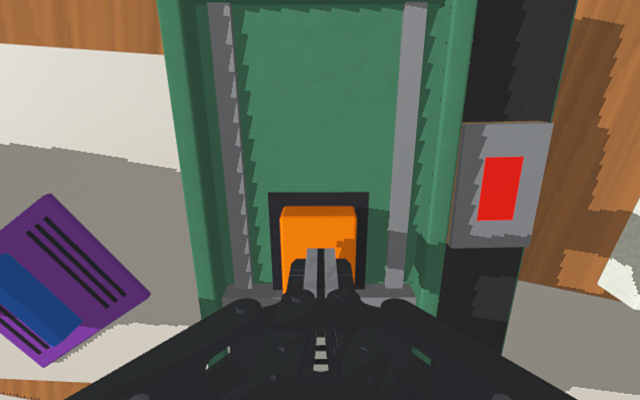

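The shut fingertips, front edge at (320,250), stand centred over the orange tab, which spans (280..356, 212..290). Press straight down.

```bash
python3 -m jog '[[[0,0.6,0],0,1],[[0,1.2,0],0,1],[[0,1.7,0],0,1],[[0,2.2,0],0,1],[[0,2.5,0],0,1],[[0,2.7,0],0,1],[[0,2.8,0],0,1],[[0,2.8,0],0,1]]'
python3 - <<'E'
from h import *
rel([0,.033,.069])
E
```

```text
clock: 4.15
tcp_pos: [0.5541, 0.0853, 0.2422]
orientation: [-1.283, 1.085, -1.089]
contact_force: [-8.3, -3.8, 27.1]
grip_width: -0.0
clock 4.15 tool [[0.164, 0.001, 0.986], [-0.986, -0.001, 0.164], [0.002, -1.0, 0.001]] shift cm [ 0.01 -0.02 -0.08] twist 7.06202517736409e-05 7.062025177373421e-05 joint7 -0.41154112399426346
```

The force rose to 27 N with the tips at 69 mm, so the tab is on its end stop. Back up and look.

```bash
python3 -m jog '[[[0,-2,0],0,1],[[0,-6,0],0,1],[[0,-9,0],0,1],[[4,-9,0],0,1],[[8,-9,0],0,1],[[12,-9,0],0,1],[[12.6,-9,0],0,1],[[12.6,-9,0],0,1],[[12.6,-9,0],0,1]]'
python3 - <<'E'
from h import *
rel([0,-.092,.091])
from bench import grab_frame
import pickle
for n in ("wrist","side","scene"):
    f=grab_frame(n); cv2.imwrite(f"pics/e_{n}.png",f["image"]); pickle.dump(f,open(f"e_{n}.pkl","wb"))
E
```

```text
clock: 5.28
tcp_pos: [0.5744, -0.0377, 0.3297]
orientation: [-1.283, 1.086, -1.084]
contact_force: [-0.4, -0.5, -0.8]
grip_width: -0.0001
clock 5.275 tool [[0.166, -0.0, 0.986], [-0.986, 0.001, 0.166], [-0.001, -1.0, 0.0]] shift cm [ 0.06  6.53 -0.06] twist 0.002573926336971939 0.0025739263369719545 joint7 -0.10103250330238749
```

View pics/e_wrist.png

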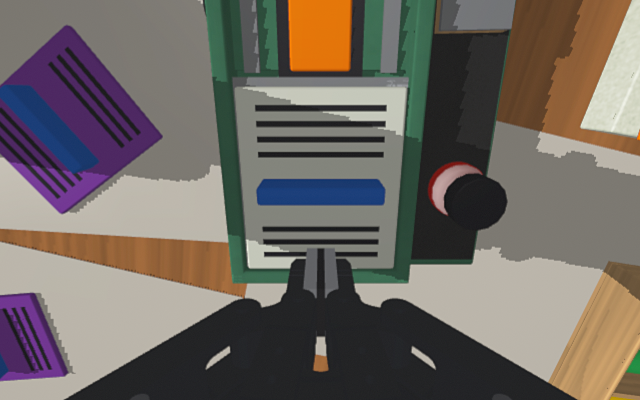

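View pics/e_scene.png

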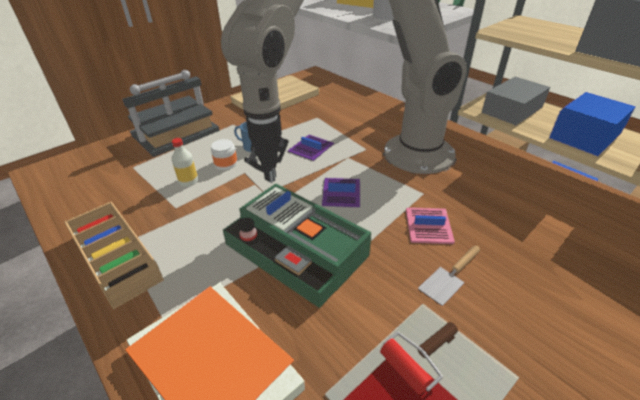

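The tab is now sunk level in the floor (scene px (309,229)); the cover is unmoved with its rib at rows 180–205 and columns 257–385 in the wrist view, and the fingers stand behind it at (320,250). Now compute the rib position.

```bash
python3 - <<'E'
from h import *
import pickle
f=pickle.load(open("e_wrist.pkl","rb"))
def inv(p):
    d=p[:,:2]-U[:2];c,s=np.cos(U[2]),np.sin(U[2]); return np.c_[d[:,0]*c+d[:,1]*s,-d[:,0]*s+d[:,1]*c]
print("cam",inv(f["origin"][None]),f["origin"][2])
print(inv(ray([(257,180),(385,180),(257,205),(385,205),(257,192),(385,192)],.108,f)).round(4))
print("plate front", inv(ray([(320,86)],.083,f)), "tab in near edge", inv(ray([(320,70)],.069,f)))
a=f["image"][60:300,220:430];cv2.imwrite("pics/e_crop.png",cv2.resize(a,None,fx=2.5,fy=2.5,interpolation=cv2.INTER_CUBIC))
E
```

```text
cam [[ 0.00010655 -0.01127283]] 0.29971037253304234
[[-0.0384 -0.0616]
 [ 0.0396 -0.0613]
 [-0.0393 -0.0777]
 [ 0.0406 -0.0774]
 [-0.0389 -0.0692]
 [ 0.0401 -0.0689]]
plate front [[-0.0002439  -0.00690496]] tab in near edge [[-0.00029987  0.00335274]]
```

View pics/e_crop.png

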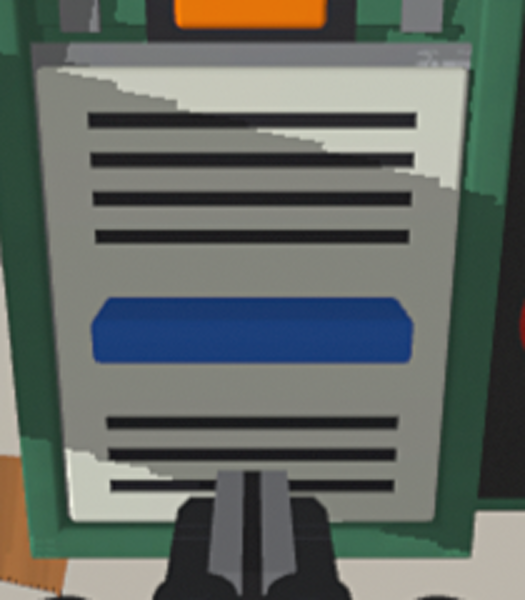

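```bash
python3 -m jog '[[[0.7,1,0.0],0,1],[[0.7,3,0.0],0,1],[[0.7,5,0],0,1],[[0.7,6.2,0],0,1],[[0.7,6.4,0],0,1],[[0.7,6.4,0],0,1],[[0.7,6.4,0],0,1]]'
python3 - <<'E'
from h import *
rel([0,-.089,.0925])
from bench import grab_frame
f=grab_frame("wrist"); cv2.imwrite(f"pics/f_wrist.png",f["image"])
E
```

```text
clock: 6.3
tcp_pos: [0.5761, -0.0461, 0.2664]
orientation: [-1.282, 1.086, -1.088]
contact_force: [0.7, -0.7, -0.2]
grip_width: 0.0001
clock 6.3 tool [[0.164, 0.001, 0.986], [-0.986, -0.0, 0.164], [0.0, -1.0, 0.001]] shift cm [-1.11  0.05 -0.09] twist 0.0002944531372160523 0.00029445313721598865 joint7 -0.13587406505409022
```

View pics/f_wrist.png

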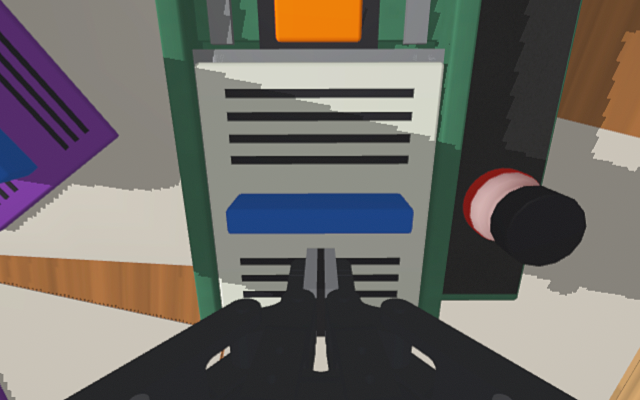

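The fingertips (front at (320,250)) sit behind the rib (rows 195–233), centred and clear. Start the push gently.

```bash
python3 -m jog '[[[-0.5,0,-0.1],0,1],[[-1,0,-0.1],0,1],[[-1.5,0,-0.1],0,1],[[-2.2,0,-0.1],0,1],[[-3,0,-0.1],0,1],[[-4,0,-0.1],0,1],[[-5,0,-0.1],0,1],[[-6,0,-0.1],0,1],[[-7,0,-0.1],0,1],[[-7.5,0,-0.1],0,1]]'
python3 - <<'E'
from h import *
rel([0,.061,.0925])
from bench import grab_frame
for n in ("wrist","scene"):
    f=grab_frame(n); cv2.imwrite(f"pics/g_{n}.png",f["image"])
E
```

```text
clock: 7.6
tcp_pos: [0.5623, 0.0286, 0.2657]
orientation: [-1.283, 1.086, -1.086]
contact_force: [-0.1, -2.0, 2.3]
grip_width: 0.0003
clock 7.6 tool [[0.165, -0.0, 0.986], [-0.986, 0.0, 0.165], [-0.0, -1.0, -0.0]] shift cm [-8.51 -0.02  0.06] twist 0.001293885574986318 0.00129388557498622 joint7 -0.27457115892916734
```

View pics/g_wrist.png

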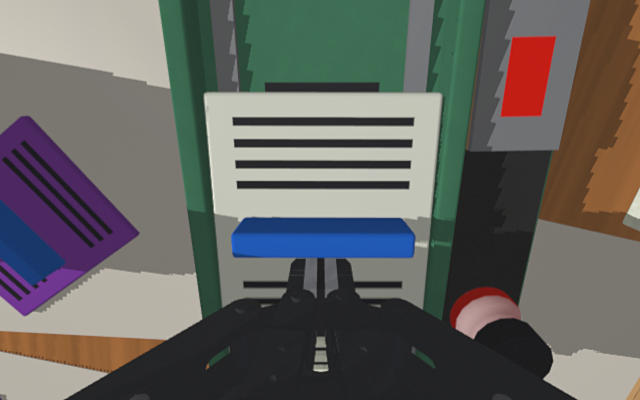

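The cover has slid squarely over the tab, with the rib back edge (row 258) against the fingers and a push of about 2 N. Continue, aiming for a tip at y≈61 mm.

```bash
python3 -m jog '[[[-1,0,0],0,1],[[-2,0,0],0,1],[[-3,0,0],0,1],[[-4,0,0],0,1],[[-5,0,0],0,1],[[-6,0,0],0,1],[[-6.8,0,0],0,1],[[-7.5,0,0],0,1],[[-8,0,0],0,1],[[-8,0,0],0,1]]'
python3 - <<'E'
from h import *
rel([0,.061,.0925])
from bench import grab_frame
import pickle
for n in ("wrist","scene","side"):
    f=grab_frame(n); cv2.imwrite(f"pics/i_{n}.png",f["image"]);pickle.dump(f,open(f"i_{n}.pkl","wb"))
E
```

```text
clock: 8.95
tcp_pos: [0.5493, 0.107, 0.2658]
orientation: [-1.283, 1.086, -1.086]
contact_force: [-0.1, -0.9, 0.3]
grip_width: 0.0002
clock 8.95 tool [[0.165, 0.0, 0.986], [-0.986, 0.0, 0.165], [-0.0, -1.0, 0.0]] shift cm [-0.57 -0.01  0.05] twist 0.000816379033281418 0.0008163790332813559 joint7 -0.42319116371165705
```

View pics/i_wrist.png

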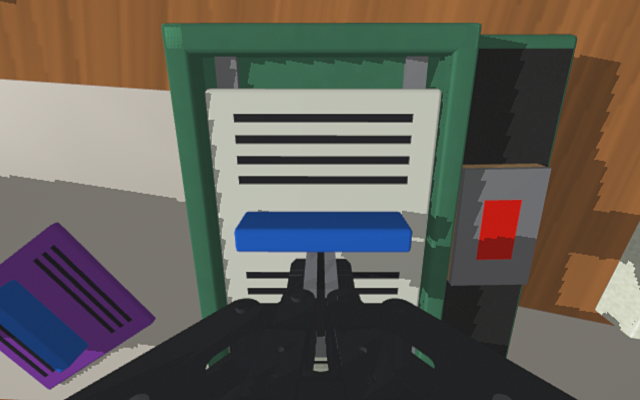

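View pics/i_scene.png

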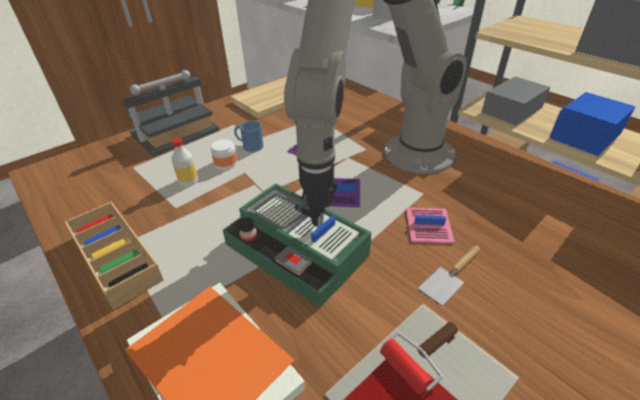

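The cover is in the tray, with its front edge at row 89 and runners still visible ahead. Measure where it lies.

```bash
python3 - <<'E'
from h import *
import pickle
f=pickle.load(open("i_wrist.pkl","rb"))
def inv(p):
    d=p[:,:2]-U[:2];c,s=np.cos(U[2]),np.sin(U[2]); return np.c_[d[:,0]*c+d[:,1]*s,-d[:,0]*s+d[:,1]*c]
for z in (.078,.083): print(z,"front edge",inv(ray([(206,89),(440,89)],z,f)).round(4))
print("rib back top",inv(ray([(236,251),(411,250)],.103,f)).round(4))
print("stop inner top edge",inv(ray([(320,53)],.083,f)).round(4))
E
```

```text
0.078 front edge [[-0.0535  0.1372]
 [ 0.0541  0.1374]]
0.083 front edge [[-0.0518  0.1372]
 [ 0.0523  0.1374]]
rib back top [[-0.0391  0.0674]
 [ 0.0403  0.0681]]
stop inner top edge [[-0.0011  0.152 ]]
```

The cover is dropped and level, centre at y≈73 mm. Nudge 5 mm more toward the middle, then back off and rise.

```bash
python3 -m jog '[[[-0.25,0,0],0,1],[[-0.5,0,0],0,1],[[-0.5,0,0],0,1],[[0.3,0,0],0,1],[[0.8,0,0],0,1],[[0.8,-2,0],0,1],[[0.8,-6,0],0,1],[[4.8,-10,0],0,1],[[8.8,-12,0],0,1],[[9,-12,0],0,1]]'
python3 -m jog '[[[0,0,0],0,1],[[0,0,0],0,1]]'
python3 - <<'E'
from h import *
from bench import grab_frame
import pickle
for n in ("wrist","scene","side"):
    f=grab_frame(n); cv2.imwrite(f"pics/j_{n}.png",f["image"]);pickle.dump(f,open(f"j_{n}.pkl","wb"))
E
```

```text
clock: 10.35
tcp_pos: [0.5651, 0.0143, 0.3889]
orientation: [-1.278, 1.087, -1.095]
contact_force: [0.4, 0.2, -0.6]
grip_width: 0.0002
clock: 10.6
tcp_pos: [0.5636, 0.0192, 0.3855]
orientation: [-1.284, 1.086, -1.084]
contact_force: [-0.9, -0.1, 0.3]
grip_width: -0.0002
```

View pics/j_wrist.png

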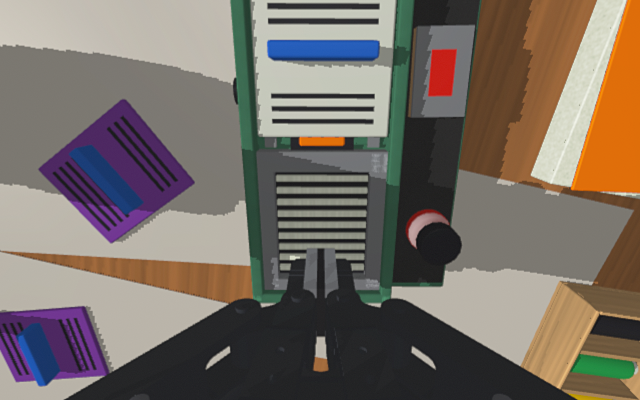

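View pics/j_side.png

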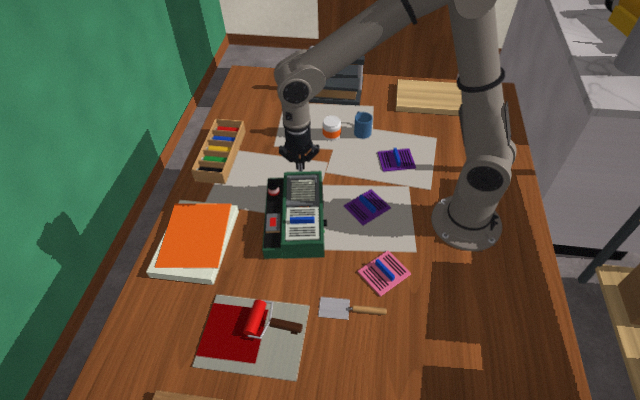

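The filter is exposed, the cover lies in the tray with its back edge at row 136, past the step at row 150, and the gripper is clear above the unit. The bench items are unmoved. One last measurement.

```bash
python3 - <<'E'
from h import *
import pickle
f=pickle.load(open("j_wrist.pkl","rb"))
def inv(p):
    d=p[:,:2]-U[:2];c,s=np.cos(U[2]),np.sin(U[2]); return np.c_[d[:,0]*c+d[:,1]*s,-d[:,0]*s+d[:,1]*c]
print("back edge",inv(ray([(258,136),(386,136)],.078,f)).round(4),"step",inv(ray([(320,150)],.075,f)).round(4))
print("rib back top",inv(ray([(268,59),(379,59)],.103,f)).round(4))
print("rib front top",inv(ray([(268,40),(379,40)],.103,f)).round(4))
for n in("scene","side"):
    a=cv2.imread(f"pics/a_{n}.png").astype(int);b=cv2.imread(f"pics/j_{n}.png").astype(int)
    print(n,np.mean(np.abs(a-b)[250:,380:]))
from bench import hand_in,get_obs
E
```

```text
back edge [[-0.0542  0.0121]
 [ 0.054   0.0125]] step [[-0.0017 -0.    ]]
rib back top [[-0.0392  0.0698]
 [ 0.0403  0.0701]]
rib front top [[-0.0386  0.0821]
 [ 0.0396  0.0824]]
scene 3.708811965811966
side 2.5526153846153847
```

```bash
python3 -c "
from bench import *
print(hand_in(), get_obs()['clock'])"
```

```text
the job is handed in; nothing more can be done
the job is handed in; nothing more can be done
```

The filter is open and the job is handed in; no verdict came back. I pressed the orange tab down with the shut fingertips and pushed the white cover by its rib, with about 2 N, over the tab and into the tray. I then nudged it 5 mm further and backed the arm off; the last reading before hand-in was 10.6 s on the clock.

**Tab:** it met its end stop at 27 N with the tips 69 mm above the bench. I did not read its travel directly, but it looked sunk in the pictures afterwards.

**Cover:** the last wrist picture puts its centre 76–77 mm past the step and within about 1 mm of the lane's middle, its back edge 12 mm clear of the step. That it dropped and lies flat I judged from its apparent width in the picture, not from a height reading.

**Other things:** the jar, block, roller, tin, mug and spatula look unmoved; the arm hides the cleaner bottle in the last side view. The robot was touching nothing.

**Disagreement:** the first fit of the unit's position was off by about 2 mm from the close wrist view, and I corrected it before pressing the tab. No check failed.

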